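Ready a repaired counter scale for dispatch

TASK

Get the repaired scale ready for dispatch: first take the battery module out of the charger and slide it, blade first, fully home into the slanted slot at the front of the scale. Then fit the orange transport cover over the scale's steel load plate so that it sits flat and all the way down, and let go. Do not drop the battery or the cover, and leave the bottle and the label roll where they are.

Things in the scene. Friction and masses are not known exactly. Their poses are not given: they have to be found in the camera images.
- scale: White and grey counter scale, fixed, 230 mm deep (its x) by 200 mm wide (its y), at most 112 mm high when bare. Origin: on the table under its middle. Its x axis points from its front (keys, slanted slot; towards the robot) to its back, z up. The white body is 86 mm high around the raised steel load plate; the slanted grey slot block is in front.
- slot (a point): Centre of the yellow-edged mouth of the battery slot in the scale's slanted grey face (60 by 180 mm), 95 mm above the table, 75 mm in front of the scale's origin. z points straight out of the slot: up and to the scale's front, 30 degrees from vertical; x across the slot, y along it. Slot 14 mm (x) by 96 mm (y), 64 mm deep, straight walls. When home, the battery's head rests on the face.
- load_plate (a point): Centre of the top of the rectangular steel load plate of the scale, 100 mm above the table, 45 mm behind the scale's origin; axes as the scale's. The plate is 100 mm (x) by 140 mm (y), stands 14 mm above the white body; its top 4 mm is stepped in to 96 by 136 mm.
- charger: Black charger block, fixed, 66 mm (x) by 120 mm (y) by 66 mm high; origin on the table under its centre, z up. An upright slot of 14 mm (x) by 96 mm (y), open at the top in its middle, holds the battery at the start, its head standing out above the block.
- battery: Flat battery module, about 0.25 kg, upright in the charger at the start. Origin: centre of the blade's tip; z from blade to head, x through the thickness. Black blade 10 mm (x) by 90 mm (y), z = 0 to 60 mm, last 8 mm stepped down to 5 by 84 mm. Blue head 18 mm (x, grip here) by 76 mm (y), z = 60 to 110 mm; it stops on the slot's face, blade 60 mm in. Either way round fits.
- cover: Orange transport cover on the table, about 0.18 kg. Origin: centre of underside; z up. Outside 113 (x) by 153 mm (y), flat top at z = 15 mm; open below, skirt 4 mm thick, 10 mm deep, inside 105 by 145 mm. On top a black grip bar 16 mm (x) by 80 mm (y), z = 15 to 50 mm. Fitted, its top rests on the load plate, origin 10 mm below the plate's top. Either way round fits.
- bottle: Bystander: small amber bottle, 38 mm across, 90 mm high; origin at the centre of its underside.
- label_roll: Bystander: white roll of labels standing on its flat side, 80 mm across, 45 mm high; origin at the centre of its underside.
There are look-alikes about, which are no part of the job. Leave any brown or turquoise look-alike of the battery alone.

How it is judged:
By the outcome, as a careful person would: the job done as asked, in the order asked, and still so for the second after the job is handed in, with the robot touching nothing.
It also fails if it takes over 72 s, if anything falls off the work surface, if the arm or the gripper's body presses on something with over 40 N, if the wrist force passes 120 N, or if a joint passes its speed limit or range.

ROBOT

A 6-joint arm with a two-finger parallel gripper is mounted at the origin on the work surface. World frame = base frame: x ahead of the robot, y to its left, z up, the work surface at z = 0. Lengths are in mm, angles in rad, forces in N, time in s.
With the tool pointing down it reaches from about 300 to 775 mm from the base axis. Payload 14.6 kg.
Tool frame: the origin (TCP) lies at the very end of the fingers, on their centre line; the grasp point (between the pads) lies 19 mm behind it; z points along the fingers, y is the line along which they close (so a half turn about z gives the same grasp; the last joint's range is limited). The gripper opens to 94 mm and grips with 3 to 60 N. Pads are 16 mm wide; open, the fingers measure 119 mm over their backs; the gripper's body (75 mm by 177 mm) begins 78 mm behind the grasp point.
Start: joints at [-1.311, 0.3, 1.521, -0, 1.321, -0.067], TCP at [176.551, -520.883, 205.446] pointing down, gripper open.
Joint ranges: [-3.03, 3.03], [-0.79, 2.21], [0.23, 2.52], [-1.04, 4.18], [0, 3.07], [-2.55, 2.55]. Speed limits (rad/s): [2.22, 2.22, 2.57, 3.14, 3.14, 3.14].

INTERFACE

Orientations are given as [roll, pitch, yaw] about the fixed x, y, z axes, in that order (R = Rz(yaw) Ry(pitch) Rx(roll)).
In Python, from cell import manip gives the robot as it stands.
- The arm moves only by the tool servo_tool, never from a script. Its argument "rows" is a list of rows, each a list of 7 numbers: the turn, a rotation vector about the world's x, y, z in degrees, then the shift along the world's x, y, z in mm, then the closure, from 0 (fully open) to 1 (shut). In form: [[rx, ry, rz, dx, dy, dz, fingers], ...]. A call has 1 to 20 rows; each row shifts and turns the commanded pose from where the row before left it; what a row does not reach is not made up. A row lasts 1/8 s, in which the tool goes at most 62.5 mm and 10.7 degrees, less where a joint would pass 70% of its speed; a pose out of reach is approached as far as the arm can. A call with a gripper value outside its range is refused whole. The fingers move at their own pace and stop on an object; "grip_force" is the grip in N (left out, the last holds). Time passes only in rows, so rows that do not move let the fingers close. It gives the time, the measured TCP pose, the force, the opening and the grip force at its end, in the units of the state.
- manip.read_state(): the state, without advancing time (a new reading comes with each control period).
- manip.camera(name): name is "scene" or "top" or "wrist"; returns the picture (400x640x3 uint8, red, green, blue); there is no depth.
- manip.camera_info(name): a dict with "fx", "fy", "cx", "cy" (pixels), "position" and "rotation" of the camera in the world; the wrist camera has in their place "T_tool_cam" (4x4, takes a point from camera to tool coordinates, whose origin is the TCP and whose axes are the flange's). Camera axes: x right, y down, z forward; pixel columns grow to the right and rows downward; lengths in mm; the calibration is good to about 2 mm. The wrist camera is an equidistant fisheye: a pixel r from the principal point sees the ray r / f radians off the axis. A picture is of the moment at which its call begins: read the wrist's pose just before it. camera_info takes no time and is no camera call.
- manip.sign_off(): hands the job in; it is judged then, once.
The state is a dict: "clock": time; "joints": joint angles; "qd": joint speeds; "effort": joint torques, N m; "eef_pos": TCP position; "eef_rot": TCP orientation; "wrist_force": force on the tool from outside, world axes, zero at the start; "moment": the same for the moment, N m; "finger_gap": finger opening in mm; "finger_force": force on a finger pad.
Only numpy, scipy, OpenCV 4.12 (cv2) and the standard library are available. Lean on these libraries where they do the work, as an engineer would, in place of code of your own. Each camera call takes 0.05 s, during which the arm holds its last target. There are 200 camera calls.

## Working session

There is one attempt and no reset: what is moved stays moved. The work goes in short steps, Python scripts to look and compute and a tool call to move; the robot and the scene stay as the last step left them, time stands still between calls to the robot, and variables do not carry over. Pictures are saved under pics/ and viewed, at most 13 in all, crops included, and the job is handed in when it is done.

Besides the shell and the picture viewer there is one more tool, called after "Request:" as name(argument=value, ...), one argument or row to a line, values as JSON. servo_tool: Moves the arm, as the interface text tells. Its arguments: {"type":"object","properties":{"rows":{"type":"array","items":{"type":"array","items":{"type":"number"}}},"grip_force":{"type":"number"}},"required":["rows"]}

```bash
ls; mkdir -p pics
python3 - <<'E'
from cell import manip
import cv2
s=manip.read_state();print(s)
for n in("scene","top"):
    im=manip.camera(n);cv2.imwrite(f"pics/{n}0.png",im[:,:,::-1]);print(manip.camera_info(n))
print(manip.camera_info("wrist"))
E
```

```text
pics
{'clock': 0.0, 'joints': array([-1.31064818e+00,  3.00462370e-01,  1.52154167e+00, -1.67365510e-05,
        1.32070055e+00, -6.65894152e-02]), 'qd': array([ 0.00066909, -0.000468  ,  0.0007044 ,  0.00104267,  0.00065858,
       -0.00126945]), 'effort': array([ 1.70137955e-03, -5.31800365e+01, -3.52734625e+01,  7.08798040e-02,
        2.44703132e-02, -1.32747095e-04]), 'eef_pos': array([ 176.46011866, -520.66332992,  204.90779252]), 'eef_rot': array([-3.14048211e+00, -5.78129779e-05,  3.26741680e-01]), 'wrist_force': array([ 0.64763097, -0.3787799 , -0.78137524]), 'moment': array([-0.04966144,  0.01189085,  0.00162628]), 'finger_force': 0.0, 'finger_gap': 93.88144234036004}
{'fx': 458.8930384495572, 'fy': 458.8930384495572, 'cx': 324.5760557779126, 'cy': 194.36196623609945, 'position': array([961.84229144, 763.75150207, 947.71583811]), 'rotation': array([-2.32512852,  0.01743626,  2.53811518])}
{'fx': 433.4668671935596, 'fy': 433.4668671935596, 'cx': 321.62410686452284, 'cy': 195.4282519099932, 'position': array([ 426.88913921,   30.98225586, 1299.7973095 ]), 'rotation': array([-3.10027176,  0.00343858, -1.57905549])}
{'fx': 309.70691628693146, 'fy': 309.70691628693146, 'cx': 322.47967782071794, 'cy': 198.5421715579673, 'T_tool_cam': array([[-6.72653235e-04, -9.69977346e-01, -2.43194356e-01,
         6.95626655e+01],
       [ 9.99999504e-01, -8.31141049e-04,  5.49087941e-04,
        -2.39707225e-01],
       [-7.34731677e-04, -2.43193866e-01,  9.69977424e-01,
        -1.79383050e+02],
       [ 0.00000000e+00,  0.00000000e+00,  0.00000000e+00,
         1.00000000e+00]])}
```

View pics/scene0.png

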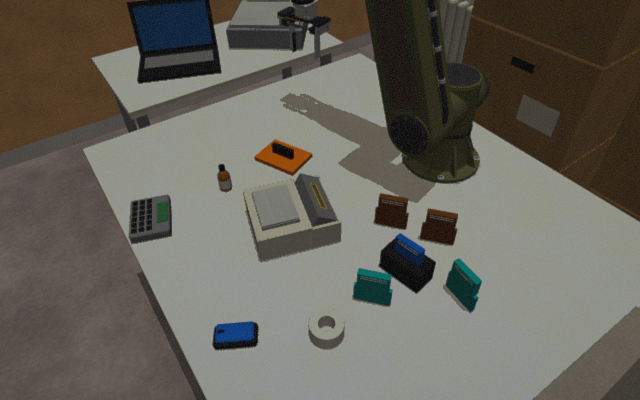

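View pics/top0.png

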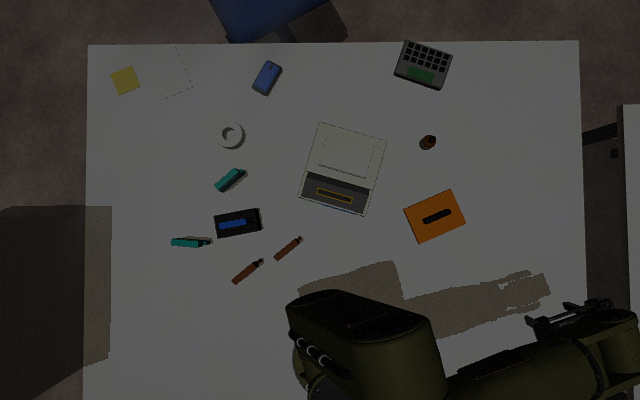

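```bash
cat > h.py <<'E'
import numpy as np, cv2
from cell import manip
from scipy.spatial.transform import Rotation as R
from scipy.optimize import least_squares
def rpy(v): return R.from_euler('xyz',v).as_matrix()
def cam(name,tool=None):
    i=manip.camera_info(name)
    if name=="wrist":
        T=np.eye(4);T[:3,:3]=rpy(tool[1]);T[:3,3]=tool[0];T=T@i["T_tool_cam"]
        return i,T[:3,:3],T[:3,3]
    return i,rpy(i["rotation"]),np.array(i["position"])
def project(c,P,fish=False):
    i,Rc,p=c;q=(np.atleast_2d(P)-p)@Rc
    if fish:
        r=np.hypot(q[:,0],q[:,1]);th=np.arctan2(r,q[:,2]);k=th/np.maximum(r,1e-9)
        return np.c_[i["fx"]*q[:,0]*k+i["cx"],i["fy"]*q[:,1]*k+i["cy"]]
    return np.c_[i["fx"]*q[:,0]/q[:,2]+i["cx"],i["fy"]*q[:,1]/q[:,2]+i["cy"]]
def ray(c,uv,z,fish=False):
    i,Rc,p=c;a=(uv[0]-i["cx"])/i["fx"];b=(uv[1]-i["cy"])/i["fy"]
    if fish:
        t=np.hypot(a,b);k=np.sin(t)/max(t,1e-9);d=np.array([a*k,b*k,np.cos(t)])
    else: d=np.array([a,b,1.])
    d=Rc@d;return p+d*(z-p[2])/d[2]
def fit(obs,x0):
    "obs: list of (cam,fish,modelpts Nx3,pixels Nx2); returns x,y,yaw"
    def f(v):
        c,s=np.cos(v[2]),np.sin(v[2]);M=np.array([[c,-s,0],[s,c,0],[0,0,1]])
        return np.concatenate([(project(cm,np.array(m,float)@M.T+[v[0],v[1],0],fi)-px).ravel() for cm,fi,m,px in obs])
    r=least_squares(f,x0,x_scale=[10,10,.1],loss='soft_l1');return r.x,np.abs(r.fun).max(),r.fun
def save(im,box,k,name,gain=1.6):
    x0,y0,x1,y1=box;a=cv2.resize(im[y0:y1,x0:x1,::-1],None,fx=k,fy=k,interpolation=cv2.INTER_CUBIC)
    a=cv2.convertScaleAbs(a,alpha=gain)
    if name:cv2.imwrite("pics/"+name,a)
    return a
E
python3 - <<'E'
from h import *
t=cv2.imread("pics/top0.png")[:,:,::-1];s=cv2.imread("pics/scene0.png")[:,:,::-1]
o=np.zeros((600,800,3),np.uint8)
def put(a,x,y):o[y:y+a.shape[0],x:x+a.shape[1]]=a
put(save(t,(395,180,475,250),5,None,2),0,0)
put(save(t,(205,198,275,248),5,None,2),0,350)
put(save(t,(290,117,390,219),4,None,2),400,0)
put(save(s,(340,190,490,310),1.58,None,1.5),400,410)
cv2.imwrite("pics/mos.png",o)
c=cam("top")
for n,uv,z in [("bat",(232,224),116),("slot",(334,195),95),("plate",(346,153),100),("cover",(436,216),50),("bottle",(428,142),90),("roll",(232,135),45)]:
    print(n,ray(c,uv,z).round())
E
```

```text
bat [400. 280. 116.]
slot [478.   0.  95.]
plate [594. -34. 100.]
cover [ 417. -294.   50.]
bottle [ 624. -265.   90.]
roll [657. 295.  45.]
```

View pics/mos.png

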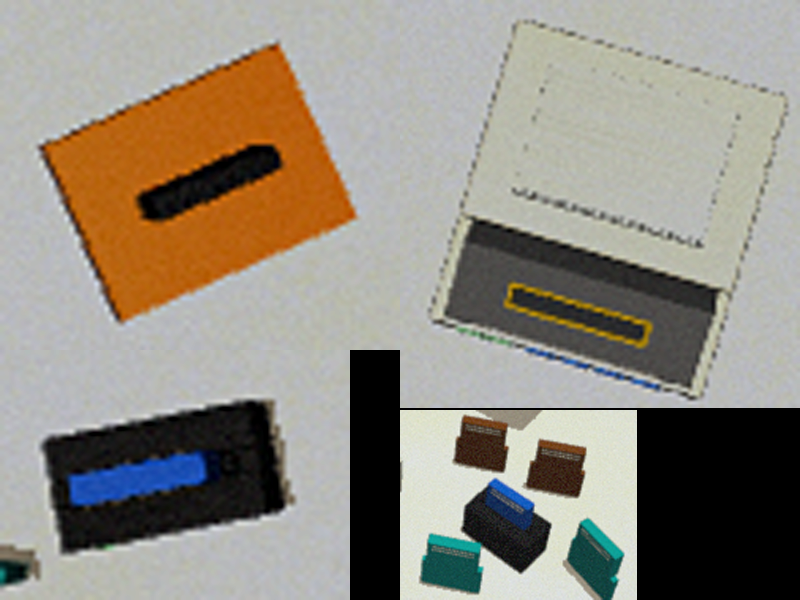

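The blue-headed battery stands in the black charger at top (232,224). The look-alikes are brown at top (289,247) and (247,271), and turquoise at (231,179) and (190,242). Only the blue one sits in the charger, so it is the target. The cover is at top (436,216) and the yellow slot mouth at (334,195).

```bash
cat > m0.py <<'E'
from h import *
c=cam("top")
def px(l,ox,oy,k,x0,y0): return (np.array(l)-[ox,oy]+.5)/k-.5+[x0,y0]
cov=px([(40,147),(278,43),(356,214),(120,320)],0,0,5,395,180)
e,m,r=fit([(c,0,[(56.5,76.5,15),(56.5,-76.5,15),(-56.5,-76.5,15),(-56.5,76.5,15)],cov)],[417,-294,0.3]);print("cover",e.round(3),np.degrees(e[2]),r.round(1))
bat=px([(68,477),(205,454),(211,481),(72,505)],0,350,5,205,198)+[0,0]
e,m,r=fit([(c,0,[(9,38,116),(9,-38,116),(-9,-38,116),(-9,38,116)],bat)],[400,280,0.1]);print("bat",e.round(3),np.degrees(e[2]),r.round(1))
sc=px([(518,20),(788,98)],400,0,4,290,117);sl=px([(508,283),(652,321),(646,347),(504,306)],400,0,4,290,117)
b=np.array([np.cos(np.pi/6),0,.5])
def S(x,y): return np.array([-75,0,95])+x*b+np.array([0,y,0])
e1,m,r=fit([(c,0,[(115,100,86),(115,-100,86)],sc)],[550,-20,-.2]);print("scale body",e1.round(3),np.degrees(e1[2]),r.round(1))
e2,m,r=fit([(c,0,[S(9,50),S(9,-50),S(-9,-50),S(-9,50)],sl)],e1);print("scale slot",e2.round(3),np.degrees(e2[2]),r.round(1))
E
python3 m0.py
```

```text
cover [ 4.17046e+02 -2.97855e+02  4.09000e-01] 23.443959134351513 [ 0.2 -0.2 -0.3 -0.3  0.   0.4  0.1  0.2]
bat [4.01409e+02 2.78670e+02 1.61000e-01] 9.238875863861018 [-0.1 -0.5  0.  -0.6 -0.1  0.6  0.2  0.5]
scale body [ 5.470e+02 -2.161e+01 -2.920e-01] -16.738710071210452 [-0.3 -0.1  0.3  0.1]
scale slot [ 5.49332e+02 -2.01640e+01 -2.76000e-01] -15.823433037024813 [ 0.8  0.3 -0.4  0.3 -0.6 -0.7  0.3  0.1]
```

Request:
servo_tool(
  rows=[
    [0,0,7.3,24,42,4,0],
    [0,0,7.3,24,42,4,0],
    [0,0,7.3,24,42,4,0],
    [0,0,7.3,24,42,4,0],
    [0,0,7.3,24,42,4,0],
    [0,0,7.3,24,42,4,0],
    [0,0,7.3,24,42,4,0],
    [0,0,7.3,24,42,4,0],
    [0,0,7.3,24,42,4,0],
    [0,0,7.3,24,42,4,0],
    [0,0,7.3,24,42,4,0],
    [0,0,0,0,0,0,0],
    [0,0,0,0,0,0,0],
  ],
  grip_force=30,
)

```text
clock: 1.72
eef_pos: [440.2, -59.1, 249.1]
eef_rot: [-3.141, -0.0, 1.728]
wrist_force: [-0.7, -0.3, -0.7]
finger_gap: 94.0
finger_force: 0.0
```

Run:
```python
from h import *
s=manip.read_state();im=manip.camera("wrist");np.savez("w1.npz",im=im,p=s["eef_pos"],r=s["eef_rot"])
print(s["clock"],s["eef_pos"],s["eef_rot"])
c=cam("wrist",(s["eef_pos"],s["eef_rot"]))
print(project(c,[[549-72,-21+22,95],[592,-34,100],[417,-298,15],[401,279,116]],1).round())
cv2.imwrite("pics/w1.png",cv2.convertScaleAbs(im[:,:,::-1],alpha=1.3))
```

```text
1.725 [440.22252318 -59.12928066 249.11800832] [-3.14083780e+00 -1.09776289e-04  1.72755042e+00]
[[366. 138.]
 [456. 187.]
 [286. 318.]
 [335. -98.]]
```

View pics/w1.png

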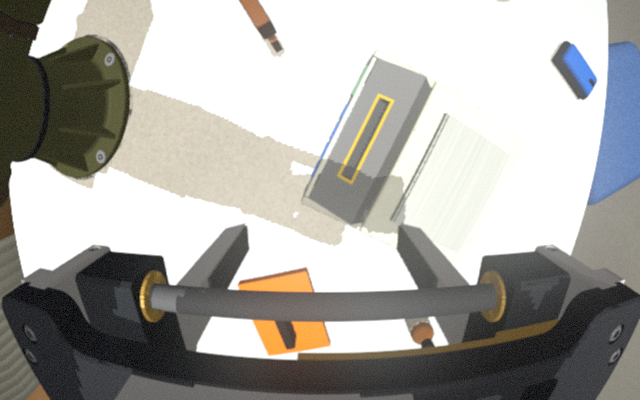

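The wrist view shows the slot mouth at (367,138) and the steel plate around (455,187), both as predicted. I'll enlarge that area.

Run:
```python
from h import *
im=np.load("w1.npz")["im"]
a=im.astype(float);a=255*(a/255)**1.3
save(a.astype(np.uint8),(300,45,520,245),3,"w1c.png",1)
```

```text
(no output)
```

View pics/w1c.png

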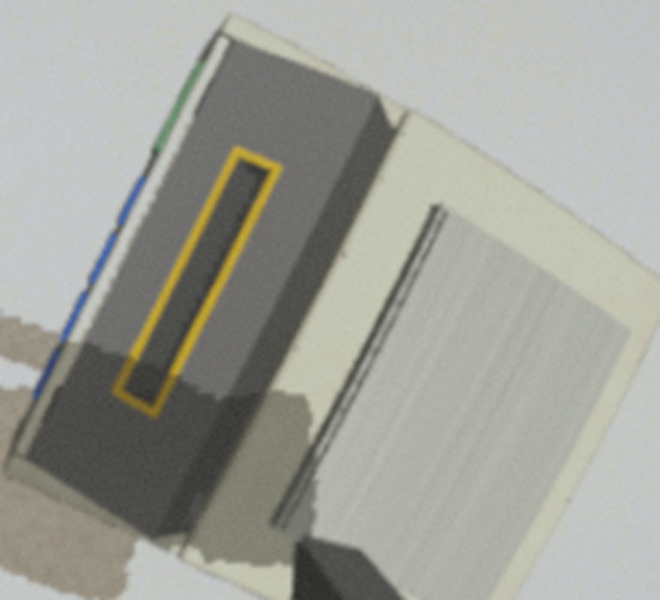

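Slot frame outer corners in the crop are (237,146), (283,166), (156,417) and (113,392). Plate-top corners are (445,207), (283,527) and (630,330).

```bash
cat > m1.py <<'E'
from h import *
d=np.load("w1.npz");c=cam("wrist",(d["p"],d["r"]))
def px(l): return (np.array(l)+.5)/3-.5+[300,45]
b=np.array([np.cos(np.pi/6),0,.5])
def S(x,y): return np.array([-75,0,95])+x*b+np.array([0,y,0])
A=([S(-11,52),S(11,52),S(11,-52),S(-11,-52)],px([(237,146),(283,166),(156,417),(113,392)]))
B=([S(-7,48),S(7,48),S(7,-48),S(-7,-48)],px([(242,163),(268,170),(157,404),(131,392)]))
P=([(-3,68,100),(-3,-68,100),(93,68,100)],px([(445,207),(283,527),(630,330)]))
x0=[548,-21,-.28]
for n,o in(("slot",[A,B]),("plate",[P]),("all",[A,B,P])):
    e,m,r=fit([(c,1)+k for k in o],x0);print(n,e.round(3),np.degrees(e[2]).round(2),r.round(1))
    cs,sn=np.cos(e[2]),np.sin(e[2]);print("  slot",e[0]-75*cs,e[1]-75*sn,"plate",e[0]+45*cs,e[1]+45*sn)
E
python3 m1.py
```

```text
slot [ 5.4922e+02 -2.0491e+01 -2.9000e-01] -16.6 [-0.4 -1.   1.8 -0.3  1.3  1.9 -0.5  0.9 -0.5 -2.2  2.   0.2 -0.4  1.2
 -2.  -0.6]
  slot 477.34710207009243 0.9390995239242343 plate 592.3439918326917 -33.349606268633494
plate [ 5.47374e+02 -1.99330e+01 -2.91000e-01] -16.69 [ 0.5  0.1 -0.4  0.3 -0.1 -0.4]
  slot 475.5319982551528 1.6018591262283266 plate 590.4787064008789 -32.854697382820476
all [ 5.48589e+02 -2.02910e+01 -2.89000e-01] -16.57 [-1.  -1.3  1.2 -0.6  0.8  1.6 -1.   0.7 -1.1 -2.5  1.4 -0.1 -0.9  1.
 -2.6 -0.9  1.4  0.6  0.6  0.8  0.6 -0.1]
  slot 476.70265555607455 1.0959450497581358 plate 591.7201833106428 -33.123469165378964
```

Request:
servo_tool(
  rows=[
    [0,0,0,-6,48,0,0],
    [0,0,0,-6,48,0,0],
    [0,0,0,-6,48,0,0],
    [0,0,0,-6,48,0,0],
    [0,0,0,-5,48,0,0],
    [0,0,0,-5,48,0,0],
    [0,0,0,-5,50,0,0],
    [0,0,0,0,0,-40,0],
    [0,0,0,0,0,-40,0],
    [0,0,0,0,0,-40,0],
    [0,0,0,0,0,0,0],
  ],
)

```text
clock: 3.15
eef_pos: [400.8, 277.5, 127.6]
eef_rot: [-3.137, 0.002, 1.726]
wrist_force: [-0.3, 0.4, 0.2]
finger_gap: 93.7
finger_force: 0.0
```

Run:
```python
from h import *
s=manip.read_state();im=manip.camera("wrist");np.savez("w2.npz",im=im,p=s["eef_pos"],r=s["eef_rot"])
c=cam("wrist",(s["eef_pos"],s["eef_rot"]))
print(s["eef_pos"],s["eef_rot"],project(c,[[401,279,116]],1).round())
u,v=project(c,[[401,279,116]],1)[0].astype(int)
save(im,(u-100,max(v-75,0),u+100,min(v+75,400)),4,"w2.png",1.2);print(u-100,max(v-75,0))
```

```text
[400.83396546 277.4833226  127.56682301] [-3.13705298e+00  1.86063179e-03  1.72615621e+00] [[324. 229.]]
224 154
```

View pics/w2.png

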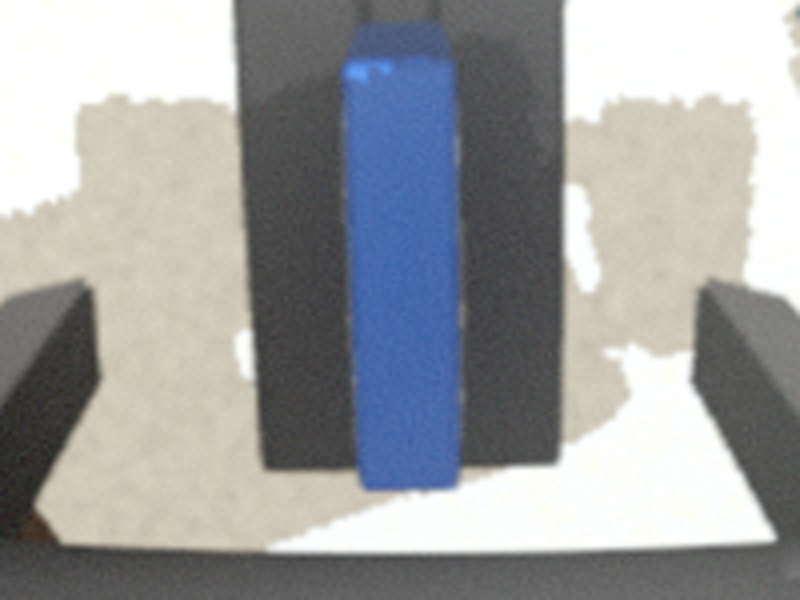

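The head is centred between the fingers. Its top runs from crop (400,57) to (410,488).

Run:
```python
from h import *
d=np.load("w2.npz");c=cam("wrist",(d["p"],d["r"]))
f=lambda u,v:(np.array([u,v])+.5)/4-.5+[224,154]
e,m,r=fit([(c,1,[(-9,38,116),(9,38,116),(9,-38,116),(-9,-38,116)],np.array([f(345,60),f(455,57),f(458,487),f(362,490)]))],[401,279,.16])
print(e,np.degrees(e[2]),r.round(1)); print(np.degrees(d["r"]))
```

```text
[4.01035079e+02 2.81770082e+02 1.79569710e-01] 10.288586530859732 [-0.7 -0.7  0.7 -0.6  1.   1.1 -0.9  0.9]
[-1.79739896e+02  1.06606349e-01  9.89014657e+01]
```

Request:
servo_tool(
  rows=[
    [0,0,1,0,3,-20,0],
    [0,0,0,0,0,-20,0],
    [0,0,0,0,0,-8,0],
    [0,0,0,0,0,0,0.5],
    [0,0,0,0,0,0,1],
    [0,0,0,0,0,0,1],
    [0,0,0,0,0,0,1],
    [0,0,0,0,0,0,1],
    [0,0,0,0,0,0,1],
    [0,0,0,0,0,0,1],
  ],
  grip_force=45,
)

```text
clock: 4.45
eef_pos: [401.5, 282.1, 81.4]
eef_rot: [-3.142, 0.0, 1.746]
wrist_force: [1.1, -0.4, 0.2]
finger_gap: 27.6
finger_force: 0.0
```

Request:
servo_tool(
  rows=[
    [0,0,0,0,0,0,1],
    [0,0,0,0,0,0,1],
    [0,0,0,0,0,0,1],
    [0,0,0,0,0,0,1],
  ],
)

```text
clock: 4.95
eef_pos: [401.5, 282.1, 81.4]
eef_rot: [-3.142, -0.0, 1.746]
wrist_force: [1.0, -0.1, -0.3]
finger_gap: 17.6
finger_force: 45.0
```

Request:
servo_tool(
  rows=[
    [0,0,0,0,0,10,1],
    [0,0,0,0,0,25,1],
    [0,0,0,0,0,40,1],
    [0,0,0,0,0,45,1],
    [0,0,0,0,0,50,1],
    [0,0,0,0,0,40,1],
    [0,0,0,0,0,0,1],
    [0,0,0,0,0,0,1],
  ],
)

```text
clock: 5.95
eef_pos: [401.2, 281.9, 290.6]
eef_rot: [-3.14, 0.0, 1.746]
wrist_force: [0.3, 0.1, -3.0]
finger_gap: 17.8
finger_force: 45.0
```

Run:
```python
from h import *
s=manip.read_state();im=manip.camera("wrist");np.savez("w3.npz",im=im,p=s["eef_pos"],r=s["eef_rot"])
c=cam("wrist",(s["eef_pos"],s["eef_rot"]))
print(s["eef_pos"],s["eef_rot"],s["wrist_force"],s["moment"],s["finger_gap"])
u,v=project(c,[s["eef_pos"]],1)[0].astype(int)
save(im,(u-100,v-75,u+100,v+75),4,"w3.png",1.4);print(u-100,v-75)
```

```text
[401.18022009 281.90224621 290.55789144] [-3.14031613e+00  4.88810985e-04  1.74574642e+00] [ 0.31138171  0.06134405 -2.9864477 ] [-0.03614461 -0.08445881  0.00883405] 17.763466106575553
223 163
```

View pics/w3.png

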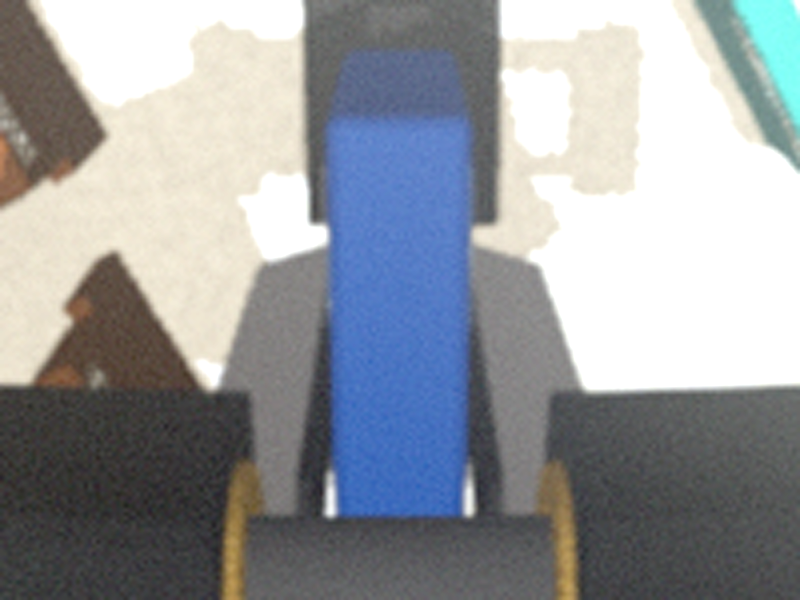

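Held upright. The head's end face shows its top edge at crop v=118 (u 330–470) and its bottom edge at v=50 (u 347–457).

Run:
```python
from h import *
d=np.load("w3.npz");c=cam("wrist",(d["p"],d["r"]));Rt=rpy(d["r"])
f=lambda u,v:(np.array([u,v])+.5)/4-.5+[223,163]
obs=np.array([f(329,118),f(471,118),f(346,50),f(456,50)])
def pr(v):
    dx,dy,k=v
    m=np.array([(38+dx,s*9+dy,k-z) for z in(110,60) for s in(-1,1)])
    return project(c,m@Rt.T+d["p"],1)
a=pr([0,0,75])
sg=1 if a[0,0]<a[1,0] else -1
o=obs if sg==1 else obs[[1,0,3,2]]
r=least_squares(lambda v:(pr(v)-o).ravel(),[0,0,75]);print(r.x,r.fun.round(1))
```

```text
[-2.4667949  -0.53923214 82.39584614] [-0.  -0.1  0.2 -0.1 -0.   0.1 -0.3  0.1]
```

Request:
servo_tool(
  rows=[
    [0,0,-8.9,2,-40,0,1],
    [0,0,-8.9,2,-44,0,1],
    [0,0,-8.8,2,-44,-12,1],
    [-2.86,-9.58,0,2,-44,-22,1],
    [-2.86,-9.58,0,2,-44,-22,1],
    [-2.86,-9.58,0,2,-44,-22,1],
    [0,0,0,0,0,0,1],
    [0,0,0,0,0,0,1],
    [0,0,0,0,0,0,1],
  ],
)

```text
clock: 7.12
eef_pos: [414.4, 22.7, 214.3]
eef_rot: [2.618, -0.0, 1.282]
wrist_force: [0.8, 0.6, -1.2]
finger_gap: 17.5
finger_force: 45.0
```

```bash
cat > chk.py <<'E'
from h import *
s=manip.read_state();Rt=rpy(s["eef_rot"]);a=np.radians(-16.6)
xs,ys=np.array([np.cos(a),np.sin(a),0]),np.array([-np.sin(a),np.cos(a),0])
zs=-.5*xs+.866*np.array([0,0,1]);xx=.866*xs+np.array([0,0,.5])
Rg=np.c_[ys,xx,-zs]
print("clock",s["clock"],"pos",s["eef_pos"].round(1),"F",s["wrist_force"].round(1),"M",s["moment"].round(2),"gap",s["finger_gap"])
print("turn err deg",np.degrees(R.from_matrix(Rg@Rt.T).as_rotvec()).round(2))
tip=s["eef_pos"]+Rt@[-2,0,75.4];m=np.array([477,1,95])
print("tip in slot frame x,y,z",((tip-m)@np.c_[xx,ys,zs]).round(1),"axes x",xx.round(3),"y",ys.round(3),"z",zs.round(3))
E
python3 chk.py
```

```text
clock 7.125 pos [414.4  22.7 214.3] F [ 0.8  0.6 -1.2] M [0.08 0.34 0.01] gap 17.5415210334611
turn err deg [-0.   -0.01 -0.05]
tip in slot frame x,y,z [ 2.3  0.9 61. ] axes x [ 0.83  -0.247  0.5  ] y [0.286 0.958 0.   ] z [-0.479  0.143  0.866]
```

Request:
servo_tool(
  rows=[
    [0,0,0,5,-1.8,-11,1],
    [0,0,0,5,-1.8,-11,1],
    [0,0,0,5,-1.8,-11,1],
    [0,0,0,6.3,-1.9,-10.6,1],
    [0,0,0,0,0,0,1],
    [0,0,0,0,0,0,1],
  ],
)

```text
clock: 7.88
eef_pos: [434.9, 14.8, 170.0]
eef_rot: [2.618, 0.0, 1.281]
wrist_force: [-0.3, -0.6, -1.0]
finger_gap: 17.8
finger_force: 45.0
```

```bash
python3 chk.py
python3 - <<'E'
from h import *
s=manip.read_state();o=np.zeros((600,800,3),np.uint8)
w=manip.camera("wrist");t=manip.camera("top");sc=manip.camera("scene")
def put(a,x,y):o[y:y+a.shape[0],x:x+a.shape[1]]=a
a=np.radians(-16.6);xs,ys=np.array([np.cos(a),np.sin(a),0]),np.array([-np.sin(a),np.cos(a),0]);xx=.866*xs+np.array([0,0,.5])
m=np.array([477,1,95.])
P=[m+i*7*xx+j*48*ys for i,j in((-1,-1),(-1,1),(1,1),(1,-1))]
c=cam("scene");q=project(c,P);print(q.round(1))
u,v=q.mean(0).astype(int);print(u,v)
put(save(sc,(u-50,v-65,u+50,v+35),5,None,1.8)[:500,:500],0,0)
put(save(w,(240,120,390,270),2,None,1.4),500,0)
put(save(t,(300,160,375,235),4,None,2),500,300)
cv2.imwrite("pics/ins.png",o)
E
```

```text
clock 7.875 pos [434.9  14.8 170. ] F [-0.3 -0.6 -1. ] M [0.1  0.36 0.01] gap 17.787917665632804
turn err deg [ 0.02 -0.01 -0.01]
tip in slot frame x,y,z [-0.8 -0.8 11.7] axes x [ 0.83  -0.247  0.5  ] y [0.286 0.958 0.   ] z [-0.479  0.143  0.866]
[[314.6 184.8]
 [325.3 207.8]
 [320.8 207. ]
 [310.4 183.9]]
317 195
```

View pics/ins.png

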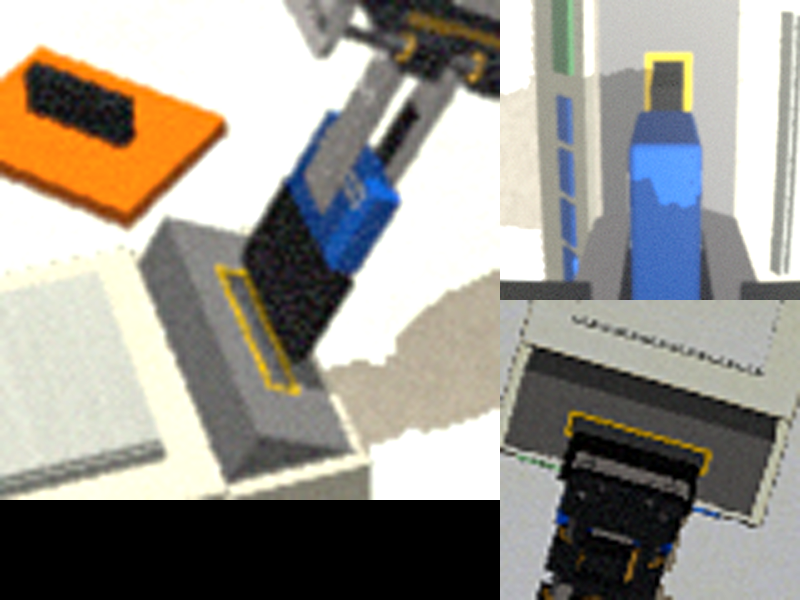

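Wrist crop: the slot frame spans u 646–692 with its far edge at v≈53 (image y≈146), and the head is centred at u=666. The slot is therefore about 1.5 px to +x, which agrees with the computed −0.8 mm. I'll check the along-slot direction too.

Run:
```python
from h import *
s=manip.read_state();c=cam("wrist",(s["eef_pos"],s["eef_rot"]));Rt=rpy(s["eef_rot"])
i,Rc,p=c
for d in (80,87):
  for uv in((240+169/2,120+52/2),(240+146/2,120+52/2),(240+192/2,120+52/2),(240+169/2,120+62/2)):
    a,b=(np.array(uv)-.25-[i["cx"],i["cy"]])/i["fx"];t=np.hypot(a,b);k=np.sin(t)/t
    r=Rt.T@Rc@np.array([a*k,b*k,np.cos(t)]);q=Rt.T@(p-s["eef_pos"]);print(d,(q+r*(d-q[2])/r[2]).round(1))
```

```text
80 [50.3  1.  80. ]
80 [50.3 -8.6 80. ]
80 [50.3 10.6 80. ]
80 [46.1  1.  80. ]
87 [49.8  1.1 87. ]
87 [49.8 -8.8 87. ]
87 [49.8 10.9 87. ]
87 [45.4  1.1 87. ]
```

Request:
servo_tool(
  rows=[
    [0,0,0,1.1,0.5,0.5,1],
    [0,0,0,2.4,-0.71,-4.33,1],
    [0,0,0,2.4,-0.71,-4.33,1],
    [0,0,0,2.4,-0.71,-4.33,1],
    [0,0,0,2.4,-0.71,-4.33,1],
    [0,0,0,1.2,-0.36,-2.16,1],
    [0,0,0,0,0,0,1],
  ],
)

```text
clock: 8.9
eef_pos: [446.7, 12.1, 150.6]
eef_rot: [2.619, 0.001, 1.281]
wrist_force: [0.2, 0.1, -2.2]
finger_gap: 17.6
finger_force: 45.0
```

```bash
python3 chk.py
```

```text
clock 8.9 pos [446.7  12.1 150.6] F [ 0.2  0.1 -2.2] M [ 0.07  0.33 -0.02] gap 17.566418421154253
turn err deg [ 0.02 -0.04 -0.01]
tip in slot frame x,y,z [ -0.1  -0.1 -11.1] axes x [ 0.83  -0.247  0.5  ] y [0.286 0.958 0.   ] z [-0.479  0.143  0.866]
```

Request:
servo_tool(
  rows=[
    [0,0,0,2.4,-0.71,-4.33,1],
    [0,0,0,2.4,-0.71,-4.33,1],
    [0,0,0,2.4,-0.71,-4.33,1],
    [0,0,0,2.4,-0.71,-4.33,1],
    [0,0,0,0,0,0,1],
  ],
)

```text
clock: 9.52
eef_pos: [456.3, 9.2, 133.1]
eef_rot: [2.619, 0.001, 1.281]
wrist_force: [-0.5, 0.5, -1.6]
finger_gap: 17.8
finger_force: 45.0
```

```bash
python3 chk.py
```

```text
clock 9.525 pos [456.3   9.2 133.1] F [-0.5  0.5 -1.6] M [0.14 0.31 0.  ] gap 17.769410361352357
turn err deg [ 0.02 -0.06 -0.01]
tip in slot frame x,y,z [ -0.2  -0.1 -31.3] axes x [ 0.83  -0.247  0.5  ] y [0.286 0.958 0.   ] z [-0.479  0.143  0.866]
```

Request:
servo_tool(
  rows=[
    [0,0,0,2.4,-0.71,-4.33,1],
    [0,0,0,2.4,-0.71,-4.33,1],
    [0,0,0,2.4,-0.71,-4.33,1],
    [0,0,0,2.4,-0.71,-4.33,1],
    [0,0,0,1.2,-0.36,-2.17,1],
    [0,0,0,0,0,0,1],
  ],
)

```text
clock: 10.28
eef_pos: [467.1, 6.0, 113.9]
eef_rot: [2.618, 0.001, 1.281]
wrist_force: [0.5, 0.1, -1.4]
finger_gap: 17.6
finger_force: 45.0
```

```bash
python3 chk.py
```

```text
clock 10.275 pos [467.1   6.  113.9] F [ 0.5  0.1 -1.4] M [ 0.06  0.33 -0.04] gap 17.648430327717914
turn err deg [ 0.02 -0.04 -0.01]
tip in slot frame x,y,z [ -0.1  -0.  -53.6] axes x [ 0.83  -0.247  0.5  ] y [0.286 0.958 0.   ] z [-0.479  0.143  0.866]
```

Remaining about 6.4 mm. I'll feel for the stop in small steps.

Request:
servo_tool(
  rows=[
    [0,0,0,1.2,-0.36,-2.17,1],
    [0,0,0,0.96,-0.29,-1.73,1],
    [0,0,0,0.48,-0.14,-0.87,1],
    [0,0,0,0,0,0,1],
  ],
)

```text
clock: 10.78
eef_pos: [469.8, 5.3, 109.2]
eef_rot: [2.618, 0.0, 1.281]
wrist_force: [-0.3, -0.1, -1.9]
finger_gap: 17.5
finger_force: 45.0
```

Request:
servo_tool(
  rows=[
    [0,0,0,0.48,-0.14,-0.87,1],
    [0,0,0,0,0,0,1],
  ],
)

```text
clock: 11.02
eef_pos: [470.3, 5.1, 108.4]
eef_rot: [2.618, 0.0, 1.281]
wrist_force: [-0.1, -0.7, -1.4]
finger_gap: 17.9
finger_force: 45.0
```

Request:
servo_tool(
  rows=[
    [0,0,0,0.48,-0.14,-0.87,1],
    [0,0,0,0,0,0,1],
  ],
)

```text
clock: 11.28
eef_pos: [470.5, 5.2, 108.3]
eef_rot: [2.618, 0.0, 1.281]
wrist_force: [-21.2, 4.9, 22.2]
finger_gap: 17.8
finger_force: 45.0
```

Request:
servo_tool(
  rows=[
    [0,0,0,-0.24,0.07,0.43,1],
    [0,0,0,0,0,0,0.6],
    [0,0,0,0,0,0,0.6],
    [0,0,0,0,0,0,0.6],
    [0,0,0,0,0,0,0.6],
    [0,0,0,-4.8,1.4,8.7,0.6],
    [0,0,0,-9.6,2.8,17.3,0.6],
    [0,0,0,-14.4,4.3,26,0.5],
    [0,0,0,-19,5.7,34.6,0],
    [0,0,0,-19,5.7,34.6,0],
    [0,0,0,0,0,0,0],
  ],
)

```text
clock: 12.65
eef_pos: [403.8, 25.5, 232.1]
eef_rot: [2.613, -0.002, 1.282]
wrist_force: [-0.1, -0.2, -0.8]
finger_gap: 73.5
finger_force: 0.0
```

```bash
python3 chk.py
python3 - <<'E'
from h import *
s=manip.read_state()
w=manip.camera("wrist");t=manip.camera("top");sc=manip.camera("scene")
np.savez("w4.npz",im=w,p=s["eef_pos"],r=s["eef_rot"])
o=np.zeros((600,800,3),np.uint8)
def put(a,x,y):o[y:y+a.shape[0],x:x+a.shape[1]]=a
put(save(sc,(240,130,360,230),3.33,None,1.8)[:335,:400],0,0)
put(save(w,(220,60,420,260),2,None,1.3),400,0)
put(save(t,(395,180,475,230),5,None,2),0,340)
cv2.imwrite("pics/post.png",o)
E
```

```text
clock 12.65 pos [403.8  25.5 232.1] F [-0.1 -0.2 -0.8] M [0.02 0.18 0.02] gap 73.46407801085175
turn err deg [-0.03  0.3  -0.08]
tip in slot frame x,y,z [ 2.1  0.7 81.9] axes x [ 0.83  -0.247  0.5  ] y [0.286 0.958 0.   ] z [-0.479  0.143  0.866]
```

View pics/post.png

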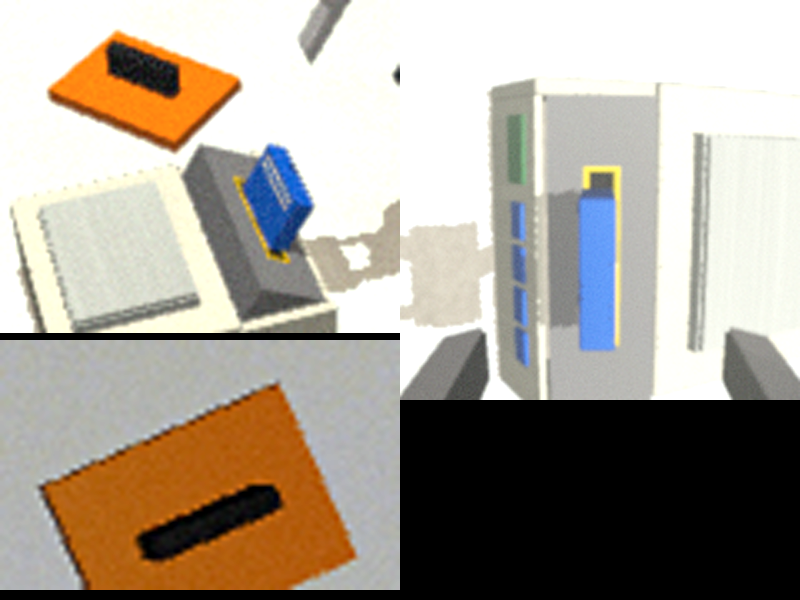

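The battery is home, with its head flat on the face. Next is the cover: I'll straighten the tool and move to a viewing spot over it.

Request:
servo_tool(
  rows=[
    [2.86,9.58,0,4,-20,10,0],
    [2.86,9.58,0,4,-45,0,0],
    [2.86,9.58,0,4,-50,0,0],
    [0,0,10,5,-50,0,0],
    [0,0,10,5,-50,-20,0],
    [0,0,10,5,-55,-24,0],
    [0,0,10,5,-55,-24,0],
    [0,0,0,5,-54,-24,0],
    [0,0,0,0,0,0,0],
    [0,0,0,0,0,0,0],
  ],
)

```text
clock: 14.05
eef_pos: [440.4, -352.8, 146.2]
eef_rot: [-3.141, -0.002, 1.976]
wrist_force: [-0.2, -0.3, -0.1]
finger_gap: 94.0
finger_force: 0.0
```

```bash
cat > mc.py <<'E'
from h import *
s=manip.read_state();w=manip.camera("wrist");np.savez("w5.npz",im=w,p=s["eef_pos"],r=s["eef_rot"])
print(s["clock"],s["eef_pos"].round(1),np.degrees(s["eef_rot"]).round(2))
c=cam("wrist",(s["eef_pos"],s["eef_rot"]))
hsv=cv2.cvtColor(w,cv2.COLOR_RGB2HSV);m=cv2.inRange(hsv,(5,140,60),(20,255,255))
n,l,st,ce=cv2.connectedComponentsWithStats(m);k=1+np.argmax(st[1:,4]);print(st[k],ce[k])
cn=max(cv2.findContours((l==k).astype(np.uint8),0,1)[0],key=cv2.contourArea)[:,0]
# unproject the outline onto z=15, then rectangle
P=np.array([ray(c,p,15,True)[:2] for p in cn],np.float32)
print("rect z=15",cv2.minAreaRect(P))
a=cv2.convertScaleAbs(w[:,:,::-1],alpha=1.2);cv2.drawContours(a,[cn[:,None]],-1,(0,255,0),1);cv2.imwrite("pics/w5.png",a)
E
python3 mc.py
```

```text
14.05 [ 440.4 -352.8  146.2] [-1.7996e+02 -1.1000e-01  1.1324e+02]
[  267    59   111   148 14758] [321.89734381 132.35370646]
rect z=15 ((415.40167236328125, -298.0154724121094), (111.14127349853516, 150.97787475585938), 23.230457305908203)
```

Request:
servo_tool(
  rows=[
    [0,0,0,-12.4,27.3,0,0],
    [0,0,0,-12,27,-10,0],
    [0,0,0,0,0,-40,0],
    [0,0,0,0,0,-40,0],
    [0,0,0,0,0,-20,0.3],
    [0,0,0,0,0,-11,0.6],
    [0,0,0,0,0,-5,1],
    [0,0,0,0,0,0,1],
    [0,0,0,0,0,0,1],
    [0,0,0,0,0,0,1],
    [0,0,0,0,0,0,1],
    [0,0,0,0,0,0,1],
    [0,0,0,0,0,0,1],
    [0,0,0,0,0,0,1],
    [0,0,0,0,0,0,1],
  ],
)

```text
clock: 15.98
eef_pos: [416.3, -299.0, 21.2]
eef_rot: [3.142, 0.0, 1.977]
wrist_force: [0.0, 0.5, 1.8]
finger_gap: 15.5
finger_force: 45.0
```

Request:
servo_tool(
  rows=[
    [0,0,0,0,0,10,1],
    [0,0,0,0,0,30,1],
    [0,0,0,0,0,45,1],
    [0,0,0,0,0,50,1],
    [0,0,0,0,0,45,1],
    [0,0,0,0,0,0,1],
    [0,0,0,0,0,0,1],
  ],
)

```text
clock: 16.85
eef_pos: [415.9, -298.7, 200.4]
eef_rot: [-3.141, -0.001, 1.977]
wrist_force: [-0.2, 0.4, -2.6]
finger_gap: 15.7
finger_force: 45.0
```

```bash
cat > mh.py <<'E'
from h import *
s=manip.read_state();w=manip.camera("wrist")
print(s["clock"],s["eef_pos"].round(1),np.degrees(s["eef_rot"]).round(2),s["finger_gap"],s["wrist_force"].round(1),s["moment"].round(2))
c=cam("wrist",(s["eef_pos"],s["eef_rot"]));Rt=rpy(s["eef_rot"])
hsv=cv2.cvtColor(w,cv2.COLOR_RGB2HSV);m=cv2.inRange(hsv,(5,140,60),(20,255,255))
n,l,st,ce=cv2.connectedComponentsWithStats(m);ok=np.isin(l,[i for i in range(1,n) if st[i,4]>200]);print(st[1:][st[1:,4]>200])
z=s["eef_pos"][2]-6   # cover top, TCP is 6 above it
v,u=np.nonzero(ok)
P=np.array([ray(c,(a,b),z,True) for a,b in zip(u,v)]);Q=(P-s["eef_pos"])@Rt
print("x max",np.percentile(Q[:,0],[95,99,99.9,100]).round(1),"y",np.percentile(Q[:,1],[0,.2,99.8,100]).round(1))
for lo,hi in((-45,-15),(15,45)):
    k=(Q[:,1]>lo)&(Q[:,1]<hi);print("edge x at y",lo,hi,np.polyfit(*zip(*[(y0,Q[k&(abs(Q[:,1]-y0)<2),0].max()) for y0 in range(lo,hi,3)]),1).round(3))
for lo in (45,55,65,72): 
    k=abs(Q[:,0]-lo)<2
    if k.any():print("y range at x",lo,Q[k,1].min().round(1),Q[k,1].max().round(1))
cv2.imwrite("pics/w6.png",cv2.convertScaleAbs(w[:,:,::-1],alpha=1.2))
E
python3 mh.py
```

```text
16.85 [ 415.9 -298.7  200.4] [-1.7997e+02 -6.0000e-02  1.1327e+02] 15.711576578241962 [-0.2  0.4 -2.6] [-0.01 -0.1   0.01]
[[  231   112   183   150 22102]
 [  300   321    46     7   300]]
x max [73.  75.9 76.7 76.9] y [-56.6 -56.2  54.6  55. ]
edge x at y -45 -15 [1.0000e-03 7.6701e+01]
edge x at y 15 45 [-1.0000e-03  7.6312e+01]
y range at x 45 -56.3 54.8
y range at x 55 -56.4 55.0
y range at x 65 -56.1 54.7
y range at x 72 -56.5 54.6
```

Run:
```python
from h import *
d=np.load("w4.npz");c=cam("wrist",(d["p"],d["r"]))
for uv in((709,136),(709,345)):
    p=((np.array(uv)-[400,0])+.5)/2-.5+[220,60];P=ray(c,p,100,True);a=np.radians(-16.6)
    xs,ys=np.array([np.cos(a),np.sin(a)]),np.array([-np.sin(a),np.cos(a)])
    q=P[:2]-[591.5,-33.3];print(P.round(1),"in plate frame",(q@xs).round(1),(q@ys).round(1))
# gradient-based edges, plate frame, w1 and top0: sample rays
im=np.load("w1.npz")
```

```text
[563.7  46.  100. ] in plate frame -49.3 68.0
[531.5 -82.2 100. ] in plate frame -43.5 -64.0
```

Request:
servo_tool(
  rows=[
    [0,0,0,15,25,0,1],
    [0,0,-10,28,42,0,1],
    [0,0,-10,28,42,0,1],
    [0,0,-10,28,42,0,1],
    [0,0,-9.9,28,42,0,1],
    [0,0,0,28,42,0,1],
    [0,0,0,20.6,30.4,0,1],
    [0,0,0,0,0,-25,1],
    [0,0,0,0,0,-25,1],
    [0,0,0,0,0,-15,1],
    [0,0,0,0,0,-9,1],
    [0,0,0,0,0,0,1],
    [0,0,0,0,0,0,1],
  ],
)

```text
clock: 18.52
eef_pos: [592.2, -33.7, 127.9]
eef_rot: [3.14, -0.0, 1.281]
wrist_force: [0.6, -0.6, -1.5]
finger_gap: 15.7
finger_force: 45.0
```

```bash
python3 mh.py
python3 - <<'E'
from h import *
s=manip.read_state();sc=manip.camera("scene");w=manip.camera("wrist")
c=cam("scene");a=np.radians(-16.6)
xs,ys=np.array([np.cos(a),np.sin(a),0]),np.array([-np.sin(a),np.cos(a),0])
b=np.array([591.5,-33.3,0])
u,v=project(c,[b+[0,0,100]])[0].astype(int);print(u,v)
o=np.zeros((600,800,3),np.uint8)
o[:400,:500]=save(sc,(u-50,v-40,u+50,v+40),5,None,1.5)
o[:,500:]=save(w,(u*0+240,60,390,360),2,None,1.3)
cv2.imwrite("pics/fit.png",o)
def P(h,x,y,z):return project(c,[b+i*x*xs+j*y*ys+[0,0,z] for i,j in((-1,-1),(-1,1),(1,1),(1,-1))])
off=[u-50,v-40]
print("body86 predicted crop",((P(0,1e-9,1e-9,86)-off)*5).round()[0])
bc=b-45*xs
q=project(c,[bc+i*115*xs+j*100*ys+[0,0,86] for i,j in((-1,-1),(-1,1),(1,1),(1,-1))]);print("body corners fl..",((q-off)*5).round())
t=s["eef_pos"]*[1,1,0]
q=project(c,[t+i*56.5*xs+j*76.5*ys+[0,0,s["eef_pos"][2]-21.2+h] for h in(0,15) for i,j in((-1,-1),(-1,1),(1,1),(1,-1))]);print("cover low/high",((q-off)*5).round())
q=P(0,50,70,86);print("plate foot",((q-off)*5).round())
E
```

```text
18.525 [592.2 -33.7 127.9] [ 1.7994e+02 -1.0000e-02  7.3370e+01] 15.673659527808178 [ 0.6 -0.6 -1.5] [-0.05 -0.07 -0.09]
[[    0   110    33    48   608]
 [  231   113   183   149 22597]
 [  300   322    46     6   273]]
x max [ 73.8  88.  105.2 110.4] y [-307.9 -302.7   54.9   55.5]
edge x at y -45 -15 [-5.0000e-03  7.5829e+01]
edge x at y 15 45 [9.0000e-03 7.5696e+01]
y range at x 45 -56.2 55.0
y range at x 55 -56.4 55.1
y range at x 65 -265.8 54.8
y range at x 72 -275.9 54.6
274 204
body86 predicted crop [255. 220.]
body corners fl.. [[484.  41.]
 [601. 278.]
 [164. 387.]
 [ 90. 129.]]
cover low/high [[317.  78.]
 [393. 266.]
 [175. 319.]
 [116. 123.]
 [315.  58.]
 [391. 246.]
 [171. 299.]
 [112. 103.]]
plate foot [[313. 116.]
 [381. 288.]
 [191. 335.]
 [136. 156.]]
```

View pics/fit.png

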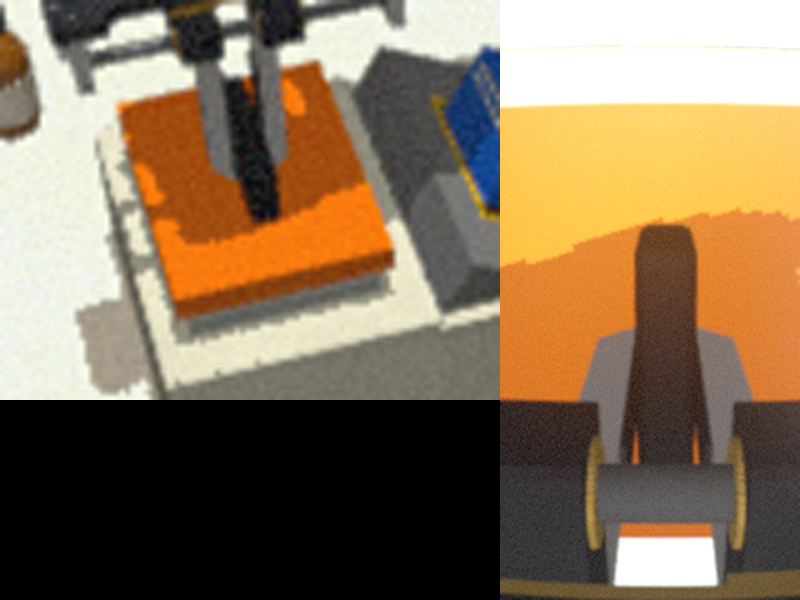

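The view matches the prediction: cover corners at crop (178,318) and (393,268), body corner at (165,390), and the cover is centred over the plate. I'll lower it while feeling for contact.

Request:
servo_tool(
  rows=[
    [0,0,0,-0.5,0.3,-3,1],
    [0,0,0,0,0,-3,1],
    [0,0,0,0,0,-2,1],
    [0,0,0,0,0,0,1],
  ],
)

```text
clock: 19.18
eef_pos: [591.3, -33.3, 118.9]
eef_rot: [-3.141, 0.0, 1.281]
wrist_force: [-0.5, 0.2, -2.3]
finger_gap: 15.5
finger_force: 45.0
```

Request:
servo_tool(
  rows=[
    [0,0,0,0,0,-1.5,1],
    [0,0,0,0,0,-1,1],
    [0,0,0,0,0,0,1],
  ],
)

```text
clock: 19.55
eef_pos: [591.4, -33.3, 116.6]
eef_rot: [-3.142, 0.0, 1.281]
wrist_force: [-0.2, 0.4, -1.6]
finger_gap: 15.7
finger_force: 45.0
```

Request:
servo_tool(
  rows=[
    [0,0,0,0,0,-1,1],
    [0,0,0,0,0,-1,1],
    [0,0,0,0,0,0,1],
  ],
)

```text
clock: 19.92
eef_pos: [591.4, -33.3, 114.6]
eef_rot: [-3.141, 0.0, 1.281]
wrist_force: [0.7, -0.6, -1.6]
finger_gap: 15.8
finger_force: 45.0
```

No contact, and the skirt is now below the step. I'll go on to the seat.

Request:
servo_tool(
  rows=[
    [0,0,0,0,0,-1.2,1],
    [0,0,0,0,0,-1,1],
    [0,0,0,0,0,0,1],
  ],
)

```text
clock: 20.3
eef_pos: [591.3, -33.3, 112.4]
eef_rot: [-3.141, 0.0, 1.281]
wrist_force: [-0.1, -0.7, -2.1]
finger_gap: 15.5
finger_force: 45.0
```

Request:
servo_tool(
  rows=[
    [0,0,0,0,0,-0.8,1],
    [0,0,0,0,0,0,1],
  ],
)

```text
clock: 20.55
eef_pos: [591.4, -33.3, 111.7]
eef_rot: [-3.142, 0.0, 1.281]
wrist_force: [0.3, 0.2, -2.0]
finger_gap: 15.5
finger_force: 45.0
```

Request:
servo_tool(
  rows=[
    [0,0,0,0,0,-0.6,1],
    [0,0,0,0,0,0,1],
  ],
)

```text
clock: 20.8
eef_pos: [591.4, -33.3, 111.3]
eef_rot: [3.141, -0.0, 1.281]
wrist_force: [-1.5, -0.5, 0.2]
finger_gap: 15.4
finger_force: 45.0
```

Request:
servo_tool(
  rows=[
    [0,0,0,0,0,-0.3,1],
    [0,0,0,0,0,0,1],
  ],
)

```text
clock: 21.05
eef_pos: [591.4, -33.3, 111.3]
eef_rot: [3.141, -0.0, 1.281]
wrist_force: [-2.3, 0.7, 5.2]
finger_gap: 15.7
finger_force: 45.0
```

Request:
servo_tool(
  rows=[
    [0,0,0,0,0,0,0.6],
    [0,0,0,0,0,0,0.6],
    [0,0,0,0,0,0,0.6],
    [0,0,0,0,0,0,0.6],
    [0,0,0,0,0,0,0.6],
    [0,0,0,0,0,5,0.6],
    [0,0,0,0,0,20,0.6],
    [0,0,0,0,0,40,0.6],
    [0,0,0,0,0,50,0.6],
    [0,0,0,0,-40,40,0.6],
    [0,0,0,0,-60,0,0.6],
    [0,0,0,0,-60,0,0.6],
    [0,0,0,0,-60,0,0.6],
    [0,0,0,0,0,0,0.6],
    [0,0,0,0,0,0,0.6],
  ],
)

```text
clock: 22.92
eef_pos: [591.4, -252.8, 265.9]
eef_rot: [-3.142, -0.0, 1.281]
wrist_force: [0.1, 0.8, 0.7]
finger_gap: 37.5
finger_force: 0.0
```

Run:
```python
from h import *
s=manip.read_state();print(s["clock"],s["eef_pos"])
sc=manip.camera("scene");t=manip.camera("top")
a=save(sc,(205,130,355,260),3,None,1.6);b=save(t,(290,110,390,220),3.4,None,1.9)
o=np.zeros((400,800,3),np.uint8);o[:390,:450]=a;o[:b.shape[0],455:455+b.shape[1]]=b;cv2.imwrite("pics/end.png",o)
c=cam("scene");a=np.radians(-16.6);xs,ys=np.array([np.cos(a),np.sin(a),0]),np.array([-np.sin(a),np.cos(a),0])
q=project(c,[np.array([591.4,-33.3,90+h])+i*56.5*xs+j*76.5*ys for h in(0,15) for i,j in((-1,-1),(-1,1),(1,1),(1,-1))]);print(((q-[205,130])*3).round())
```

```text
22.925 [ 591.3872246  -252.80542258  265.92088731]
[[249. 162.]
 [295. 275.]
 [165. 307.]
 [130. 189.]
 [248. 150.]
 [294. 263.]
 [163. 295.]
 [128. 177.]]
```

View pics/end.png

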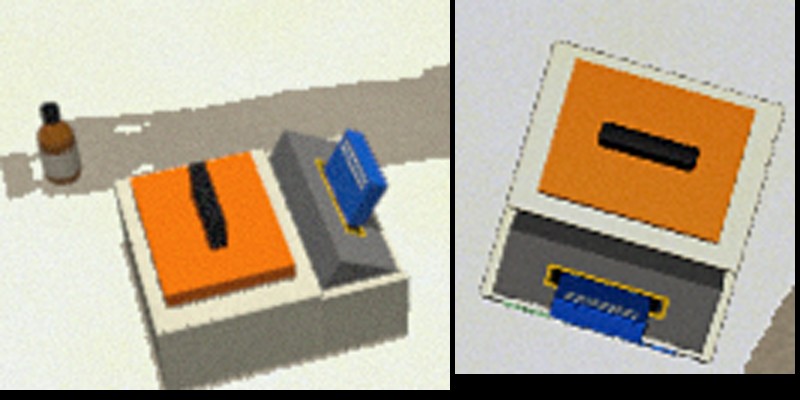

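The cover sits flat, with corners at (295,275) and (165,306) as predicted for fully down. The battery is home and the bottle is untouched. I'm handing in.

```bash
python3 -c "
from cell import manip
print(manip.sign_off())"
```

```text
the job is handed in; nothing more can be done
None
```

The job is handed in: the battery is fully home in the scale's slot, and the orange cover sits flat and all the way down on the load plate, released, at about 23 s of the 72 s allowed. The verdict itself was not shown to me.

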